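# Seat the capped lid on the fixtured housing and take off its cap

### The arm

A 6-joint arm with a two-finger parallel gripper is mounted at the origin on the work surface. World frame = base frame: x ahead of the robot, y to its left, z up, the work surface at z = 0. Lengths are in mm, angles in rad, forces in N, time in s.
With the tool pointing down it reaches from about 300 to 775 mm from the base axis. Payload 14.6 kg.
Tool frame: the origin (TCP) lies between the finger pads; the fingertips stand 8 mm ahead of it and the grasp point (between the pads) lies 11 mm behind it; z points along the fingers, y is the direction in which the jaws open and shut (so a half turn about z gives the same grasp; the last joint's range is limited). The gripper opens to 94 mm and grips with 3 to 60 N. Pads are 16 mm wide; open, the fingers measure 119 mm over their backs; the gripper's body (75 mm by 177 mm) begins 78 mm behind the grasp point.
Start: joints at [-1.19, 0.3, 1.521, -0, 1.321, -0.067], TCP at [238.133, -495.764, 192.546] pointing down, gripper open.
Joint ranges: [-3.03, 3.03], [-0.79, 2.21], [0.23, 2.52], [-1.04, 4.18], [0, 3.07], [-2.55, 2.55]. Speed limits (rad/s): [2.22, 2.22, 2.57, 3.14, 3.14, 3.14].

### API

Orientations are given as [roll, pitch, yaw] about the fixed x, y, z axes, in that order (R = Rz(yaw) Ry(pitch) Rx(roll)).
In Python, from cell import manip gives the robot as it stands. The module is installed in compiled form; this text tells all that it offers.
- The arm moves only by the tool send_rows, never from a script. Its argument "series" is a list that holds one entry, the list of rows, each a list of 5 numbers: the opening, from 0 (shut) to 1 (fully open), then the shift along the tool's x, y, z in mm, then the turn about the tool's z in degrees. In form: [[[gripper, dx, dy, dz, roll], ...]]. A call has 1 to 10 rows; each row is the pose to reach, as a shift and turn from the pose commanded when the call began, along the tool's axes at that moment; what a row does not reach only later rows make up. A row lasts 1/10 s, in which the tool goes at most 50 mm and 8.59 degrees, less where a joint would pass 70% of its speed; a pose out of reach is approached as far as the arm can. A call with a gripper value outside its range is refused whole. The fingers move at their own pace and stop on an object; "newtons" is the grip in N (left out, the last holds). Time passes only in rows, so rows that repeat a pose let the fingers close. It gives the time, the measured TCP pose, the force and the opening at its end, in the units of the state.
- manip.read_state(): the state, without advancing time (a new reading comes with each control period).
- manip.camera(name): name is "scene" or "side" or "wrist"; returns a dict with "img" (384x512x3 uint8, red, green, blue), "vfov" (degrees; the focal length in pixels is half the picture's height over the tangent of half this angle, whatever the lens; pixels are square), "cx", "cy" (the principal point, pixels), "dist" ([k1, k2, p1, p2, k3] as OpenCV has them; the pictures are not rectified), "pose" (4x4, takes a point from camera to world coordinates); the wrist camera has in their place "T_tool_cam" (4x4, takes a point from camera to tool coordinates, whose origin is the TCP and whose axes are the flange's). Camera axes: x right, y down, z forward; pixel columns grow to the right and rows downward; lengths in mm; the calibration is good to about 2 mm. A picture is of the moment at which its call begins: read the wrist's pose just before it. There is no depth.
- manip.sign_off(): hands the job in, once; it reports no verdict.
Trained networks look in a picture, given as the dict that the camera call returned (one of the last four; its "shot" number tells which), for a name from the list of things; names that differ only in an ending like _2 or _b are one class to them, and where a whole thing is asked for, a point or a joint stands for the part that bears it (a point fixed in the world has none). Each returns a list of dicts, best first, with "conf" (0 to 1); they miss things now and then, are a little off and sometimes report something else, mostly with a low value. They report only what shows in the picture. A call takes as long as a camera call. They do not tell look-alikes from the thing itself.
- manip.find_in(target, picture): "rect" ([left, top, width, height] in pixels, round what is visible of it).
- manip.silhouettes(target, picture): "pixels" (384x512 bool, what is visible of it) and "rect" ([left, top, width, height] in pixels, round what is visible of it).
The state is a dict: "clock": time; "joints": joint angles; "qd": joint speeds; "effort": joint torques, N m; "eef_pos": TCP position; "eef_rot": TCP orientation; "wrist_force": force on the tool from outside, world axes, zero at the start; "moment": the same for the moment, N m; "finger_gap": finger opening in mm.
Only numpy, scipy, OpenCV 4.12 (cv2) and the standard library are available. Lean on these libraries where they do the work, as an engineer would, in place of code of your own. Each camera call takes 0.05 s, during which the arm holds its last target. There are 200 camera calls.

### The job

Get the housing ready for measuring its inner lid: wind the handwheel clockwise until the slide with the round housing comes up against the yellow stop, then carry the nested lids (inner lid with the orange cap riding on it) by the inner lid's steel stem and lower them, without dropping, so the inner lid seats fully in the housing, and let go of the stem. Then take the orange cap by its collar and lift it off alone, leaving the inner lid seated, and finish while still holding the cap level and still, about 100 mm above where it sat and touching nothing else. Keep the cap on the inner lid until that lid is seated, leave the slide at the stop, and do not knock over or shift the other things on the bench.

Things in the scene. Friction and masses are not known exactly. Their poses are not given: they have to be found in the camera images.
- slide (a joint): travel of the slide with the housing along the fixture, in m: 0 far from the stop, 0.050 touching the yellow stop. It starts anywhere from 0 to 0.020, and is driven only by the handwheel: one full clockwise turn advances it 40 mm. It stays where it is left.
- wheel_axis (a point): handwheel, 116 mm across its black rim, on a vertical axis; the point is on the axis at the rim's upper face, 60 mm above the table. Clockwise seen from above moves the slide to the stop; light friction (1.5 to 3 N at the crank grip). The wheel is at one end of the fixture, the yellow stop at the other; it cannot be wound past the stop.
- crank (a point): centre of the red upright crank grip on the handwheel: a cylinder 18 mm across and 38 mm tall, spinning freely on its own pin, from 61 to 99 mm above the table, 42 mm from the wheel's axis. The point travels with the wheel.
- seat (a point): centre of the mouth of the round dark steel housing, which is bolted to the slide and moves with it: 84 mm outside, bore 65 mm across, 44 mm deep; the point is at the rim's height, 86 mm above the table, z up. With the slide at the stop it is 210 mm from the wheel's axis, and always on the line from the wheel to the stop.
- inner_mid (a point): aluminium inner lid with upright steel stem, 74 mm tall, 0.2 to 0.4 kg, z up; point on the axis, 37 mm above its underside. From the underside: bevelled spigot 60 mm across, 0-10 mm; flange 84 mm across, 10-16 mm; stem 18 mm across, 16-74 mm. Seated, the flange lies on the housing's rim, this point 27 mm above the rim. Starts standing on its spigot on a green pad 110 mm square, 4 mm thick.
- cap_mid (a point): orange outer cap, 39 mm tall, 0.14 kg, z up; point on the axis, 19.5 mm above its underside. From the underside: skirt 98 outside, 90 inside, 0-8 mm; top plate 8-13; hollow collar 44 outside, 32 inside, 13-39 mm, open right through. It rides loose on the inner lid's flange (point then 9.5 mm below inner_mid), the stem standing 27 mm above the collar; the stem lifts both, the collar the cap only.
- gauge_case: open wooden case of steel gauge blocks, 110 x 80 x 33 mm; origin under its centre. A bystander; it and the green pad swap places from start to start.
- ring_gauge: steel ring gauge 56 mm across, 22 mm tall; origin under its centre. A bystander.
- ref_sphere: white 25 mm reference sphere on a dark foot 52 mm across, 70 mm tall in all; origin under its centre. A bystander.
- pen_pot: blue pen pot 72 mm across, 145 mm tall with its pens; origin under its centre. A bystander.
- mouse: grey computer mouse 100 x 60 x 36 mm; origin under its centre. A bystander.
- driver: red-handled screwdriver lying on the table; origin under its middle. A bystander.
There are look-alikes about, which are no part of the job. Leave any turquoise look-alike of the part that bears cap_mid alone.

How it is judged (in metres and radians):
On the way, in this order (a step that is already met when the one before it is completed fails the run):
1. the slide touches the stop (within 1.5 mm) (value of joint slide above 0.0485 m), for 0.2 s.
2. the inner lid is seated in the housing with the cap still on it, the slide at the stop, and the stem let go (value of joint slide above 0.0478 m and z of inner_mid in the frame of seat below 0.0295 m and horizontal distance between inner_mid and seat below 0.005 m and angle between inner_mid's own z axis and vertical below 0.05 rad and z of cap_mid in the frame of inner_mid below -0.006 m and contact force between the fingers and inner_lid below 0.1 N), for 0.2 s.
At the end, for the whole second after the job is handed in: Slide within 2.2 mm of the stop; inner lid seated (within 2.5 mm in height, 5 mm off centre, 0.05 rad) and untouched; cap held still in the fingers, level within 0.2 rad, its middle 87.5 to 200 mm above the housing's rim (70 mm or more above where it sat), touching nothing else (value of joint slide above 0.0478 m and z of inner_mid in the frame of seat below 0.0295 m and horizontal distance between inner_mid and seat below 0.005 m and angle between inner_mid's own z axis and vertical below 0.05 rad and z of cap_mid in the frame of seat between 0.0875 and 0.2 m and angle between cap_mid's own z axis and vertical below 0.2 rad and contact force between the fingers and outer_cap above 1 N and contact force between each of outer_cap, the fingers and inner_lid below 0.1 N and contact force between outer_cap and fixture below 0.1 N and contact force between outer_cap and table below 0.1 N and linear speed of outer_cap below 0.03 m/s and linear speed of inner_lid below 0.02 m/s); the arm keeps its last pose, push and grip.
It fails at once if the cap comes off the inner lid while that lid is not seated in the housing (z of cap_mid in the frame of inner_mid above -0.003 m and (z of inner_mid in the frame of seat above 0.031 m or horizontal distance between inner_mid and seat above 0.01 m)).
It fails at once if the lids are dropped: let go over the housing more than 5 mm above the seat (horizontal distance between inner_mid and seat below 0.06 m and z of inner_mid in the frame of seat above 0.032 m and contact force between the fingers and inner_lid below 0.1 N).
It fails at once if the inner lid is tipped over (angle between inner_mid's own z axis and vertical above 0.6 rad).
It fails at once if the cap is dropped after being lifted: off the inner lid and not in the fingers (z of cap_mid in the frame of inner_mid above 0.04 m and contact force between the fingers and outer_cap below 0.05 N).
It fails at once if another thing on the bench is shifted more than 25 mm (distance of any of gauge_case, ring_gauge, ref_sphere, pen_pot, mouse, driver from where it was at the start of the episode above 0.025 m).
It also fails if it takes over 69 s, if anything falls off the work surface, if the arm or the gripper's body presses on something with over 40 N, if the wrist force passes 120 N, or if a joint passes its speed limit or range.

## Working session

There is one attempt and no reset: what is moved stays moved. The work goes in short steps, Python scripts to look and compute and a tool call to move; the robot and the scene stay as the last step left them, time stands still between calls to the robot, and variables do not carry over. Pictures are saved under pics/ and viewed, about 8 in all and at most 12, crops included, and the job is handed in when it is done.

Besides the shell and the picture viewer there is one more tool, called after "Call:" by a JSON object that holds its "method" and its "body", one argument or row to a line. send_rows: Moves the arm, as the interface text tells. Its arguments: {"type":"object","properties":{"series":{"type":"array"},"newtons":{"type":"number"}},"required":["series"]}

```bash
mkdir -p pics; cat > h.py <<'E'
import numpy as np, cv2
from cell import manip
from scipy.spatial.transform import Rotation as R
def K(c):
    f=c["img"].shape[0]/2/np.tan(np.radians(c["vfov"])/2)
    return np.array([[f,0,c["cx"]],[0,f,c["cy"]],[0,0,1.]])
def tool():
    s=manip.read_state(); T=np.eye(4); T[:3,:3]=R.from_euler("xyz",s["eef_rot"]).as_matrix(); T[:3,3]=s["eef_pos"]; return T
def shot(name):
    T=tool() if name=="wrist" else None
    c=manip.camera(name)
    c["W"]=T@np.array(c["T_tool_cam"]) if name=="wrist" else np.array(c["pose"])
    return c
def world(c,uv,z):
    p=cv2.undistortPoints(np.array(uv,float).reshape(-1,1,2),K(c),np.array(c["dist"],float)).reshape(-1,2)
    d=np.c_[p,np.ones(len(p))]@c["W"][:3,:3].T; o=c["W"][:3,3]
    return o+d*((z-o[2])/d[:,2])[:,None]
def pix(c,P):
    Wi=np.linalg.inv(c["W"]); q=np.array(P,float).reshape(-1,3)
    return cv2.projectPoints(q,cv2.Rodrigues(Wi[:3,:3])[0],Wi[:3,3],K(c),np.array(c["dist"],float))[0].reshape(-1,2)
def save(c,n,crop=None,s=1):
    im=c["img"]
    if crop: x,y,w,h=crop; im=im[y:y+h,x:x+w]
    cv2.imwrite(f"pics/{n}.png",cv2.resize(im,None,fx=s,fy=s,interpolation=cv2.INTER_CUBIC)[:,:,::-1])
E
python3 - <<'E'
from h import *
np.set_printoptions(precision=1,suppress=True)
print(manip.read_state())
ims=[]
for n in ("scene","side"):
    c=shot(n); ims.append(c["img"]); print(n,c["vfov"],c["W"],c["dist"])
    for t in ("crank","wheel_axis","seat","inner_mid","cap_mid"):
        for r in manip.find_in(t,c)[:3]: print(n,t,np.round(r["rect"]),round(r["conf"],2))
    save(c,n+"0",s=1.5)
E
```

```text
{'clock': 0.0, 'joints': array([-1.2,  0.3,  1.5, -0. ,  1.3, -0.1]), 'qd': array([-0.,  0., -0.,  0.,  0.,  0.]), 'effort': array([  0. , -53.2, -35.3,   0.1,   0. ,  -0. ]), 'eef_pos': array([ 238. , -495.5,  192. ]), 'eef_rot': array([-3.1, -0. ,  0.4]), 'wrist_force': array([-0.8,  0.4,  0.1]), 'moment': array([-0. , -0. , -0.1]), 'finger_gap': 93.94056013217485}
scene 52.89983508315332 [[  -0.1    0.5   -0.8 1688.8]
 [   1.     0.    -0.1   94. ]
 [  -0.    -0.8   -0.5  834. ]
 [   0.     0.     0.     1. ]] [-0.  0.  0.  0.  0.]
scene crank [221. 203.  38.  16.] 0.83
scene crank [160. 213.  25.  16.] 0.57
scene seat [270. 199.  32.  36.] 0.95
scene seat [156. 241.  60.  12.] 0.38
scene inner_mid [170. 208.   7.   7.] 0.46
scene cap_mid [199. 190.  27.  20.] 0.83
scene cap_mid [118. 187.  26.  15.] 0.81
scene cap_mid [123. 216.  22.  18.] 0.62
side 45.24163603574383 [[   1.    -0.1    0.1  436.4]
 [  -0.1   -0.7    0.7 -910.1]
 [   0.    -0.7   -0.7 1017.7]
 [   0.     0.     0.     1. ]] [-0.1  0.   0.   0.   0. ]
side crank [258. 186.  40.  35.] 0.95
side wheel_axis [260. 188.  37.  35.] 0.67
side seat [254. 149.  38.  32.] 0.59
side cap_mid [301. 311.  42.  44.] 0.9
side cap_mid [278. 268.  40.  32.] 0.69
side cap_mid [214. 240.  37.  33.] 0.67
```

View pics/scene0.png

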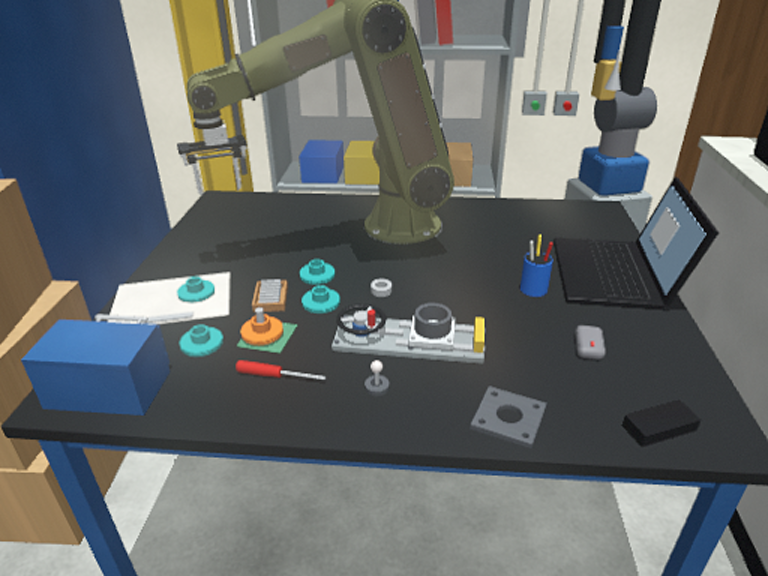

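View pics/side0.png

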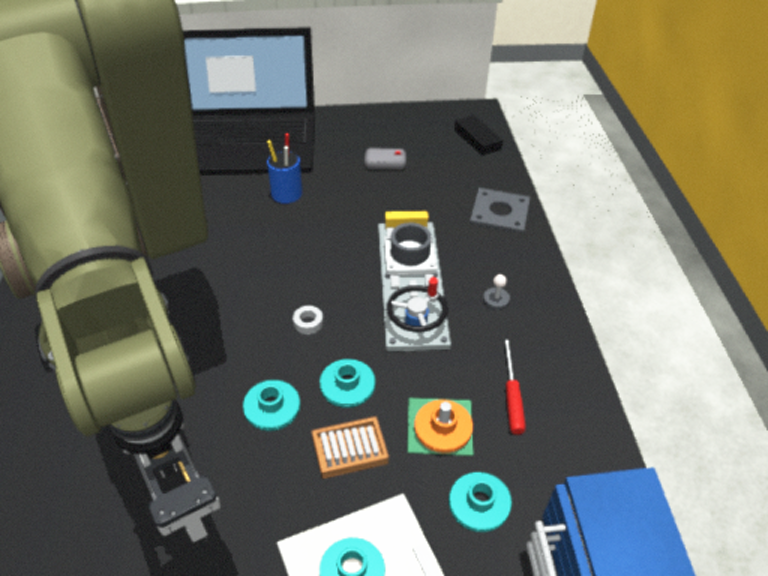

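The scene shows the fixture running from the wheel at scene (362,320)/1.5 to the yellow stop at (480,335)/1.5. The red grip is at side (433,287)/1.5. The only orange cap with a steel stem is on the green pad, at side (443,425)/1.5. The four turquoise ones are look-alikes.

```bash
python3 - <<'E'
from h import *
np.set_printoptions(precision=1,suppress=True)
c=shot("side"); c2=shot("scene")
def cc(c,roi,lo,hi,lo2=None,hi2=None):
    x,y,w,h=roi; hsv=cv2.cvtColor(c["img"][y:y+h,x:x+w],cv2.COLOR_RGB2HSV)
    m=cv2.inRange(hsv,lo,hi)
    if lo2: m|=cv2.inRange(hsv,lo2,hi2)
    v,u=np.nonzero(m); return np.array([u.mean()+x,v.mean()+y]),(u.min()+x,v.min()+y,np.ptp(u)+1,np.ptp(v)+1,len(u))
for c_,rr,ro in ((c,(270,175,40,30),(270,260,60,50)),(c2,(235,195,25,25),(155,200,40,35))):
    p,b=cc(c_,rr,(0,120,80),(6,255,255),(172,120,80),(180,255,255)); print("red",p,b,world(c_,p,80))
    p,b=cc(c_,ro,(8,120,100),(20,255,255)); print("orange",p,b,world(c_,p,28))
print("stemtop",world(c,(445/1.5,405/1.5),78)[0])
print("seat",world(c,(410/1.5,237/1.5),86)[0])
print("wheel",world(c,(417/1.5,309/1.5),60)[0])
print("stop",world(c,(407/1.5,215/1.5),70)[0])
for t in ("ring_gauge","ref_sphere","driver","gauge_case"):
    for r in manip.find_in(t,c)[:1]:
        x,y,w,h=r["rect"]; print(t,r["conf"],world(c,(x+w/2,y+h/2),15)[0])
print(tool())
E
```

```text
red [288.  190.7] (np.int64(285), np.int64(185), np.int64(7), np.int64(12), 61) [[634.8 -31.7  80. ]]
orange [295.2 284.8] (np.int64(276), np.int64(266), np.int64(40), np.int64(36), 980) [[ 614.3 -306.5   28. ]]
red [247.2 211.3] (np.int64(245), np.int64(206), np.int64(5), np.int64(12), 49) [[630.9 -32.4  80. ]]
orange [174.5 219.3] (np.int64(160), np.int64(200), np.int64(30), np.int64(30), 443) [[ 624.7 -292.1   28. ]]
stemtop [ 615.6 -295.8   78. ]
seat [610.4 100.7  86. ]
wheel [602.1 -68.7  60. ]
stop [616.2 186.7  70. ]
ring_gauge 0.69 [399.1 -38.3  15. ]
ref_sphere 0.58 [768.9  -0.4  15. ]
driver 0.6 [ 762.  -225.3   15. ]
gauge_case 0.88 [ 456.3 -317.3   15. ]
[[   0.9    0.4   -0.   238.2]
 [   0.4   -0.9    0.  -495.7]
 [  -0.    -0.    -1.   192.5]
 [   0.     0.     0.     1. ]]
```

```bash
cat >> h.py <<'E'
def go(p,yaw=None):
    "shift in tool axes [mm] and turn [deg] to reach world p"
    T=tool(); d=T[:3,:3].T@(np.array(p)-T[:3,3]); y0=np.degrees(np.arctan2(T[1,0],T[0,0]))
    print("shift",np.round(d,1),"turn",None if yaw is None else np.round((y0-yaw+180)%360-180,2),"yaw",round(y0,2))
E
python3 -c "
from h import *
go((615,-50,200),0)
print(np.round(shot('wrist')['T_tool_cam'],2), manip.read_state()['eef_rot'])"
```

```text
shift [ 532.7 -238.6   -7.5] turn 25.66 yaw 25.66
[[   0.     -0.97   -0.26   74.86]
 [   1.      0.     -0.      1.  ]
 [   0.     -0.26    0.97 -192.41]
 [   0.      0.      0.      1.  ]] [ 3.14159264e+00 -2.27396880e-05  4.47823559e-01]
```

Call:
{"method": "send_rows", "body": {
  "series": [
    [[1, 44, -20, -7, 8], [1, 88, -40, -7, 16], [1, 132, -60, -7, 24], [1, 178, -80, -7, 25.7], [1, 222, -100, -7, 25.7], [1, 267, -119, -7, 25.7], [1, 311, -139, -7, 25.7], [1, 356, -159, -7, 25.7], [1, 400, -179, -7, 25.7], [1, 444, -199, -7, 25.7]]
  ]
}}

```text
clock: 1.95
eef_pos: [553.2, -122.3, 199.7]
eef_rot: [3.141, -0.0, -0.001]
wrist_force: [-0.2, -1.0, 0.2]
finger_gap: 94.1
```

```bash
python3 -c "
from h import *
go((615,-50,200),0)"
```

```text
shift [ 61.7 -72.3  -0.3] turn -0.03 yaw -0.03
```

Call:
{"method": "send_rows", "body": {
  "series": [
    [[1, 31, -36, 0, 0], [1, 62, -72, 0, 0], [1, 62, -72, 0, 0], [1, 62, -72, 0, 0]]
  ]
}}

```text
clock: 2.35
eef_pos: [614.3, -51.6, 199.0]
eef_rot: [3.142, 0.001, 0.001]
wrist_force: [-0.9, 0.7, 0.4]
finger_gap: 93.9
```

```bash
python3 - <<'E'
from h import *
np.set_printoptions(precision=1,suppress=True)
c=shot("wrist"); print(c["vfov"],c["W"][:3,3]); save(c,"w1",s=1.5)
hsv=cv2.cvtColor(c["img"],cv2.COLOR_RGB2HSV)
m=cv2.inRange(hsv,(0,120,80),(6,255,255))|cv2.inRange(hsv,(172,120,80),(180,255,255))
n,l,st,ce=cv2.connectedComponentsWithStats(m)
for i in range(1,n):
    if st[i,4]>60: print(st[i],ce[i],world(c,ce[i],80),world(c,ce[i],99))
for t in ("seat","crank","wheel_axis"):
    for r in manip.find_in(t,c)[:2]: print(t,r["conf"],np.round(r["rect"]))
E
```

```text
63.86188620073736 [689.7 -52.4 391.3]
[ 400   42   97   35 2304] [448.8  58.7] [[ 739.4 -233.2   80. ]] [[ 736.3 -222.2   99. ]]
[227 158  19  21 298] [237.  168.6] [[634.7 -33.1  80. ]] [[638.  -34.3  99. ]]
seat 0.65 [ 63. 134. 105.  95.]
crank 0.87 [213. 139. 101. 102.]
wheel_axis 0.72 [212. 141. 101.  96.]
```

View pics/w1.png

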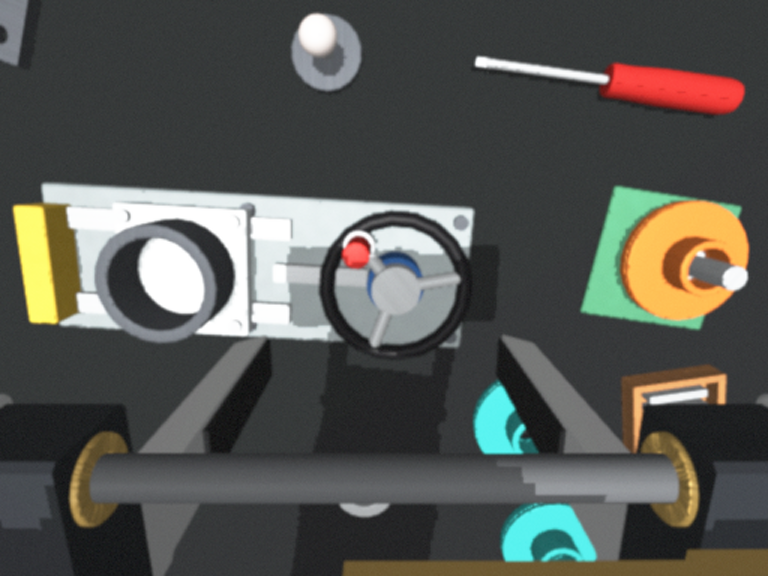

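The wrist view shows the wheel hub at (396,284)/1.5, the red grip at (357,251)/1.5, the housing mouth at (158,280)/1.5 and the steel stem top at (735,278)/1.5.

```bash
python3 - <<'E'
from h import *
np.set_printoptions(precision=1,suppress=True)
c=shot("wrist")
w=world(c,(395.5/1.5,284.5/1.5),60)[0]; print("wheel",w)
g=c["img"].astype(int); x,y,a,b=210,136,108,106
m=((g.max(2)<40).astype(np.uint8))[y:y+b,x:x+a]
n,l,st,ce=cv2.connectedComponentsWithStats(m); i=1+st[1:,4].argmax(); print(st[i])
cn=max(cv2.findContours((l==i).astype(np.uint8),0,1)[0],key=len)+[x,y]
print("hull ell",cv2.fitEllipse(cv2.convexHull(cn)))
e=cv2.fitEllipse(cv2.convexHull(cn)); w=world(c,e[0],57)[0]; print(w)
for z in (80,95): 
    q=world(c,(237,168.6),z)[0]; print("crank",q,np.hypot(*(q-w)[:2]))
print("seat",world(c,(158/1.5,280/1.5),86)[0], world(c,(165/1.5,280/1.5),86)[0])
print("stemtop",world(c,(735/1.5,278/1.5),78)[0])
e1=world(c,(43/1.5,184/1.5),20)[0];e2=world(c,(472/1.5,209/1.5),20)[0]; print("edge dir deg",np.degrees(np.arctan2(*(e1-e2)[:2])))
E
```

```text
wheel [607.  -62.8  60. ]
[ 58  27  50  75 610]
hull ell ((297.4140319824219, 199.81777954101562), (45.89213562011719, 98.03351593017578), 48.706886291503906)
[ 594.4 -101.1   57. ]
crank [634.2 -34.9  80. ] 77.3114473341323
crank [636.8 -35.8  95. ] 77.9132571269518
seat [616.8  99.9  86. ] [616.8  95.1  86. ]
stemtop [ 615.9 -300.2   78. ]
edge dir deg 3.4033806585379263
```

Call:
{"method": "send_rows", "body": {
  "series": [
    [[1, 21, -17, 20, 0], [1, 21, -17, 60, 0], [1, 21, -17, 95, 0], [1, 21, -17, 119, 0], [1, 21, -17, 119, 0], [0, 21, -17, 119, 0], [0, 21, -17, 119, 0], [0, 21, -17, 119, 0], [0, 21, -17, 119, 0], [0, 21, -17, 119, 0]]
  ],
  "newtons": 20
}}

```text
clock: 3.6
eef_pos: [635.4, -35.2, 81.1]
eef_rot: [3.142, -0.001, -0.001]
wrist_force: [0.6, 0.4, -1.2]
finger_gap: 57.4
```

```bash
python3 - <<'E'
from h import *
s=manip.read_state(); print(s["eef_pos"],s["wrist_force"],s["finger_gap"])
c=shot("wrist"); save(c,"w2",(150,80,220,170),3)
E
```

```text
[635.4416239  -35.23173104  81.1169087 ] [ 0.6114992   0.44114135 -1.16982713] 57.432548313817506
```

View pics/w2.png

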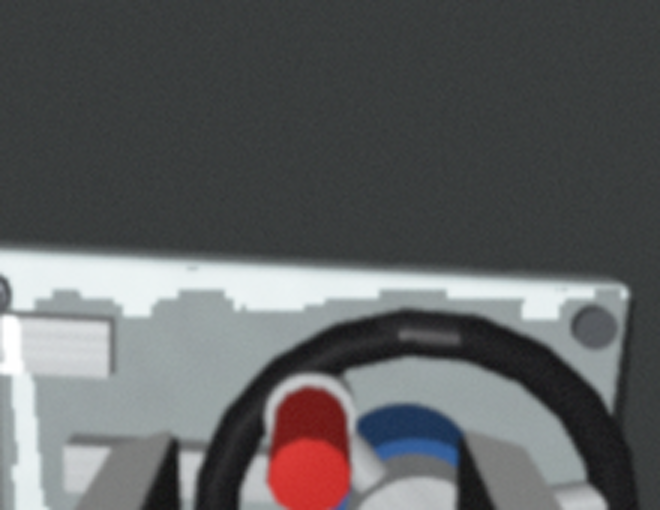

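The crop shows the red grip standing between the two fingers, its top at crop (310,475), and the fingers still closing.

Call:
{"method": "send_rows", "body": {
  "series": [
    [[0, 0, 0, 0, 0], [0, 0, 0, 0, 0], [0, 0, 0, 0, 0], [0, 0, 0, 0, 0], [0, 0, 0, 0, 0], [0, 0, 0, 0, 0], [0, 0, 0, 0, 0]]
  ]
}}

```text
clock: 4.35
eef_pos: [635.3, -35.0, 80.5]
eef_rot: [-3.141, -0.0, -0.001]
wrist_force: [1.2, 1.2, -1.4]
finger_gap: 17.1
```

```bash
python3 - <<'E'
from h import *
s=manip.read_state(); print(s["eef_pos"],s["wrist_force"],s["finger_gap"])
c=shot("wrist"); print(world(c,(150+310/3,80+475/3),99), pix(c,[[607,-63,60]]))
hsv=cv2.cvtColor(c["img"],cv2.COLOR_RGB2HSV)
m=cv2.inRange(hsv,(0,120,180),(6,255,255)); v,u=np.nonzero(m); print(len(u),u.min(),u.max(),v.min(),v.max())
print(world(c,((u.min()+u.max())/2,(v.min()+v.max())/2),99))
E
```

```text
[635.33893789 -35.03913419  80.52269396] [ 1.24781099  1.20816457 -1.44304681] 17.089067688225377
[[637.19841188 -34.40086996  99.        ]] [[291.7312034  255.27923753]]
840 243 511 38 249
[[ 694.27423268 -103.70780813   99.        ]]
```

Call:
{"method": "send_rows", "body": {
  "series": [
    [[0, 3.8, 4.4, 0, 0], [0, 6.6, 8.6, 0, 0], [0, 9.6, 15.2, 0, 0], [0, 11.5, 22.1, 0, 0], [0, 12.2, 29.4, 0, 0], [0, 12.2, 29.4, 0, 0]]
  ]
}}

```text
clock: 5.0
eef_pos: [644.9, -65.7, 80.2]
eef_rot: [-3.141, 0.007, -0.002]
wrist_force: [-22.1, 1.1, 10.3]
finger_gap: 16.6
```

```bash
python3 - <<'E'
from h import *
s=manip.read_state(); print(s["eef_pos"],s["wrist_force"],s["finger_gap"])
E
```

```text
[644.93120675 -65.66650617  80.21903606] [-22.08581263   1.14990847  10.28802154] 16.60345541799267
```

Call:
{"method": "send_rows", "body": {
  "series": [
    [[0, -3.1, 6.8, 0, 0], [0, -5.3, 13.8, 0, 0], [0, -8.6, 20.4, 0, 0], [0, -13, 26.2, 0, 0], [0, -18.3, 31.2, 0, 0], [0, -24.5, 35.2, 0, 0], [0, -31.2, 38, 0, 0], [0, -38.4, 39.7, 0, 0], [0, -44.2, 40.1, 0, 0], [0, -44.2, 40.1, 0, 0]]
  ]
}}

```text
clock: 6.0
eef_pos: [602.8, -102.8, 80.4]
eef_rot: [-3.138, 0.001, -0.0]
wrist_force: [-1.0, 14.9, 0.8]
finger_gap: 16.9
```

```bash
python3 - <<'E'
from h import *
s=manip.read_state(); print(s["eef_pos"],s["wrist_force"],s["finger_gap"])
c=shot("wrist"); save(c,"w3")
E
```

```text
[ 602.76574106 -102.7743277    80.42509729] [-1.01133332 14.90750757  0.75562195] 16.902351703378386
```

Call:
{"method": "send_rows", "body": {
  "series": [
    [[0, -7.6, -2.1, 0, 0], [0, -14.7, -4, 0, 0], [0, -21.3, -7.1, 0, 0], [0, -27.3, -11.3, 0, 0], [0, -32.5, -16.5, 0, 0], [0, -36.7, -22.5, 0, 0], [0, -39.8, -29.1, 0, 0], [0, -41.7, -36.2, 0, 0], [0, -42.3, -43.5, 0, 0], [0, -42.3, -43.5, 0, 0]]
  ]
}}

```text
clock: 7.05
eef_pos: [560.5, -60.1, 80.5]
eef_rot: [-3.141, 0.001, 0.0]
wrist_force: [-4.1, 1.3, -0.6]
finger_gap: 17.1
```

```bash
python3 - <<'E'
from h import *
s=manip.read_state(); print(s["eef_pos"],s["wrist_force"],s["finger_gap"])
E
```

```text
[560.4619971  -60.05590014  80.46119394] [-4.05900793  1.3203394  -0.55723606] 17.08933951620985
```

Call:
{"method": "send_rows", "body": {
  "series": [
    [[0, 0.6, -7.3, 0, 0], [0, 2.5, -14.4, 0, 0], [0, 5.6, -21, 0, 0], [0, 9.8, -27, 0, 0], [0, 15, -32.2, 0, 0], [0, 21, -36.4, 0, 0], [0, 27.6, -39.5, 0, 0], [0, 34.7, -41.4, 0, 0], [0, 42, -42, 0, 0], [0, 42, -42, 0, 0]]
  ]
}}

```text
clock: 8.05
eef_pos: [603.8, -18.5, 80.5]
eef_rot: [-3.141, -0.001, -0.0]
wrist_force: [1.1, 6.3, -1.0]
finger_gap: 16.7
```

```bash
python3 - <<'E'
from h import *
s=manip.read_state(); print(s["eef_pos"],s["wrist_force"],s["finger_gap"])
c=shot("wrist"); save(c,"w4")
for t in ("seat",):
    for r in manip.find_in(t,c)[:2]: print(t,r["conf"],np.round(r["rect"]))
E
```

```text
[603.81742514 -18.453115    80.49031849] [ 1.09114974  6.32673328 -0.96668348] 16.659406270972482
seat 0.64 [  0. 129. 132. 144.]
```

Call:
{"method": "send_rows", "body": {
  "series": [
    [[0, 7.3, 0.6, 0, 0], [0, 14.4, 2.5, 0, 0], [0, 21, 5.6, 0, 0], [0, 27, 9.8, 0, 0], [0, 32.2, 15, 0, 0], [0, 36.4, 21, 0, 0], [0, 39.5, 27.6, 0, 0], [0, 40.6, 31.1, 0, 0], [0, 40.6, 31.1, 0, 0]]
  ]
}}

```text
clock: 9.05
eef_pos: [643.5, -51.4, 80.5]
eef_rot: [3.141, 0.0, -0.002]
wrist_force: [-2.6, -2.3, -0.6]
finger_gap: 16.9
```

```bash
python3 - <<'E'
from h import *
s=manip.read_state(); print(s["eef_pos"],s["wrist_force"],s["finger_gap"])
E
```

```text
[643.47832815 -51.38389103  80.50075491] [-2.56138853 -2.32396438 -0.60677465] 16.853668271535394
```

Call:
{"method": "send_rows", "body": {
  "series": [
    [[0, 0.8, 3.6, 0, 0], [0, 1.2, 7.2, 0, 0], [0, 1.4, 10.9, 0, 0], [0, 1.2, 14.6, 0, 0], [0, 1.2, 14.6, 0, 0]]
  ]
}}

```text
clock: 9.55
eef_pos: [644.4, -63.7, 80.5]
eef_rot: [-3.139, 0.001, -0.001]
wrist_force: [-5.1, 10.3, 1.0]
finger_gap: 16.6
```

```bash
python3 - <<'E'
from h import *
s=manip.read_state(); print(s["eef_pos"],s["wrist_force"],s["finger_gap"])
E
```

```text
[644.39149142 -63.70126864  80.45722836] [-5.14727909 10.30862099  0.97992851] 16.557430286326944
```

Call:
{"method": "send_rows", "body": {
  "series": [
    [[0, -0.2, 2, 0, 0], [0, -0.2, 3, 0, 0], [0, -0.2, 3, 0, 0], [0, -0.2, 3, 0, 0]]
  ]
}}

```text
clock: 9.95
eef_pos: [644.3, -64.7, 80.5]
eef_rot: [-3.137, 0.001, 0.001]
wrist_force: [-4.6, 19.1, 1.4]
finger_gap: 16.7
```

```bash
python3 - <<'E'
from h import *
s=manip.read_state(); print(s["eef_pos"],s["wrist_force"],s["finger_gap"])
c=shot("side"); save(c,"s2",(220,120,110,130),4.5)
print(world(c,(410/1.5,237/1.5),86)[0])
E
```

```text
[644.34304918 -64.74175054  80.47269954] [-4.62041637 19.13070717  1.37692669] 16.739330881896155
[610.42649234 100.7199149   86.        ]
```

View pics/s2.png

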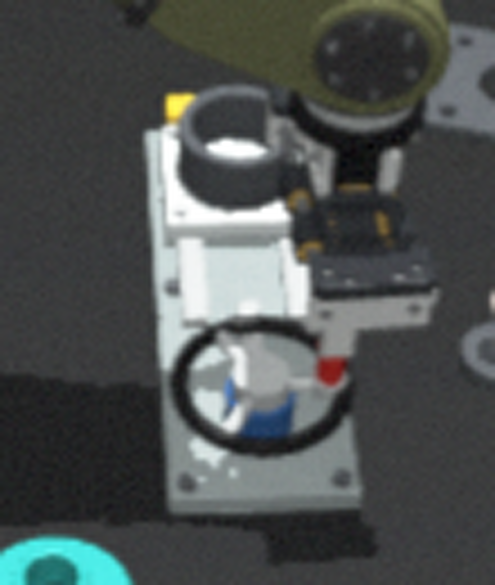

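The slide stands against the yellow stop (crop (180,105)). The force rose to 19 N with barely any motion, so the stop is reached. I'll release the grip and go over the lids.

Call:
{"method": "send_rows", "body": {
  "series": [
    [[0.6, 0.3, -2.5, 0, 0], [0.6, 0.3, -2.5, 0, 0], [0.6, 0.3, -2.5, 0, 0], [0.6, 0.3, -2.5, 0, 0], [0.6, 0.3, -2.5, 0, 0], [0.9, 0.3, -2.5, -40, 0], [1, 0.3, -2.5, -80, 0], [1, 0.3, -2.5, -120, 0], [1, -10, 40, -125, 0], [1, -20, 85, -125, 0]]
  ]
}}

```text
clock: 11.0
eef_pos: [624.9, -153.4, 207.7]
eef_rot: [3.14, -0.003, 0.002]
wrist_force: [0.2, -0.0, 0.0]
finger_gap: 92.5
```

```bash
python3 - <<'E'
from h import *
s=manip.read_state(); print(s["eef_pos"],s["wrist_force"],s["finger_gap"])
go((605,-297,205),0)
E
```

```text
[ 624.86795552 -153.35628898  207.68259089] [ 0.22053454 -0.02185582  0.04509386] 92.5326595307114
shift [-20.1 143.6   2.8] turn 0.09 yaw 0.09
```

Call:
{"method": "send_rows", "body": {
  "series": [
    [[1, -6, 48, 2, 0], [1, -13, 96, 2, 0], [1, -20, 144, 2, 0], [1, -20, 144, 2, 0], [1, -20, 144, 2, 0]]
  ]
}}

```text
clock: 11.5
eef_pos: [603.9, -297.9, 203.2]
eef_rot: [-3.141, 0.0, -0.003]
wrist_force: [0.3, -0.1, -0.5]
finger_gap: 93.9
```

```bash
python3 - <<'E'
from h import *
s=manip.read_state(); print(s["eef_pos"])
c=shot("wrist"); save(c,"w5",(130,70,252,252),2.3)
for t in ("inner_mid","cap_mid"):
    for r in manip.silhouettes(t,c)[:2]: print(t,r["conf"],np.round(r["rect"]))
print("expected stem top",pix(c,[[616,-300,78]]))
E
```

```text
[ 603.9177933  -297.91639826  203.24016958]
inner_mid 0.68 [242. 157.  26.  27.]
cap_mid 0.96 [154. 239.  60.  60.]
cap_mid 0.93 [169. 336.  68.  47.]
expected stem top [[257.06243806 175.46240191]]
```

View pics/w5.png

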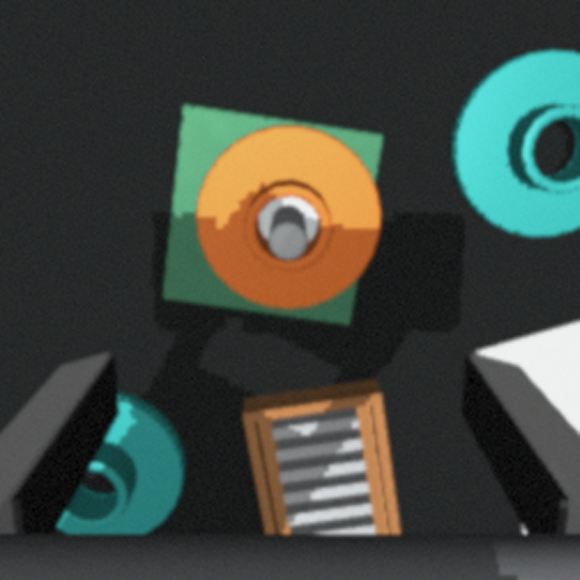

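The orange cap with the steel stem on the green pad fits the description. The stem top is at crop (289,240), which is pixel (255.7,174.3), and the turquoise pieces lie around it.

```bash
python3 - <<'E'
from h import *
np.set_printoptions(precision=1,suppress=True)
c=shot("wrist")
print(world(c,(130+289/2.3,70+240/2.3),78), world(c,(130+289.5/2.3,70+216.5/2.3),25))
E
```

```text
[[ 618.  -296.3   78. ]] [[ 620.2 -296.5   25. ]]
```

Call:
{"method": "send_rows", "body": {
  "series": [
    [[1, 13, -1, 40, 0], [1, 13, -1, 80, 0], [1, 13, -1, 98, 0], [1, 13, -1, 98, 0], [1, 13, -1, 98, 0]]
  ]
}}

```text
clock: 12.2
eef_pos: [618.0, -295.4, 106.8]
eef_rot: [3.141, -0.001, 0.0]
wrist_force: [-0.3, 0.1, 0.4]
finger_gap: 94.0
```

```bash
python3 - <<'E'
from h import *
np.set_printoptions(precision=1,suppress=True)
s=manip.read_state(); print(s["eef_pos"])
c=shot("wrist"); save(c,"w6",(150,130,212,160),3)
p=s["eef_pos"]
print("TCP axis at z78",pix(c,[[p[0],p[1],78]]),"z51",pix(c,[[p[0],p[1],51]]))
E
```

```text
[ 618.  -295.4  106.8]
TCP axis at z78 [[254.7 216.2]] z51 [[254.8 205.8]]
```

View pics/w6.png

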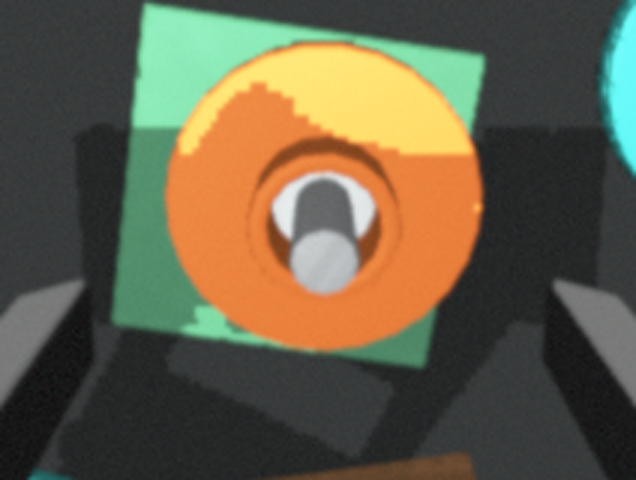

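Call:
{"method": "send_rows", "body": {
  "series": [
    [[1, -0.5, 1.7, 20, 0], [1, -0.5, 1.7, 40, 0], [0.6, -0.5, 1.7, 45, 0], [0, -0.5, 1.7, 45, 0], [0, -0.5, 1.7, 45, 0], [0, -0.5, 1.7, 45, 0], [0, -0.5, 1.7, 45, 0], [0, -0.5, 1.7, 45, 0], [0, -0.5, 1.7, 45, 0], [0, -0.5, 1.7, 45, 0]]
  ],
  "newtons": 45
}}

```text
clock: 13.25
eef_pos: [616.9, -297.6, 60.6]
eef_rot: [-3.142, -0.0, -0.001]
wrist_force: [-0.1, -0.6, -0.4]
finger_gap: 33.5
```

Call:
{"method": "send_rows", "body": {
  "series": [
    [[0, 0, 0, 0, 0], [0, 0, 0, 0, 0], [0, 0, 0, 0, 0], [0, 0, 0, 0, 0], [0, 0, 0, 0, 0], [0, 0, 0, 0, 0]]
  ]
}}

```text
clock: 13.85
eef_pos: [616.9, -297.5, 60.5]
eef_rot: [-3.141, 0.0, -0.001]
wrist_force: [-0.3, 1.4, 0.6]
finger_gap: 15.7
```

```bash
python3 - <<'E'
from h import *
np.set_printoptions(precision=1,suppress=True)
s=manip.read_state(); print(s["clock"],s["eef_pos"],s["finger_gap"],s["wrist_force"])
c=shot("wrist"); save(c,"w7",(150,130,212,160),3)
E
```

```text
13.85 [ 616.9 -297.5   60.5] 15.733673949626114 [-0.3  1.4  0.6]
```

Call:
{"method": "send_rows", "body": {
  "series": [
    [[0, 0, 0, -5, 0], [0, 0, 0, -15, 0], [0, 0, 0, -30, 0], [0, 0, 0, -50, 0], [0, 0, 0, -70, 0], [0, 0, 0, -90, 0], [0, 0, 0, -110, 0], [0, 0, 0, -125, 0], [0, 0, 0, -125, 0], [0, 0, 0, -125, 0]]
  ]
}}

```text
clock: 14.9
eef_pos: [616.7, -297.5, 185.2]
eef_rot: [-3.141, 0.0, -0.001]
wrist_force: [-0.0, 0.0, -5.4]
finger_gap: 15.3
```

```bash
python3 - <<'E'
from h import *
np.set_printoptions(precision=1,suppress=True)
s=manip.read_state(); print(s["clock"],s["eef_pos"],s["finger_gap"],s["wrist_force"])
c=shot("wrist"); save(c,"w8",(150,80,212,200),3)
E
```

```text
14.9 [ 616.7 -297.5  185.2] 15.286586357526765 [-0.   0.  -5.4]
```

View pics/w8.png

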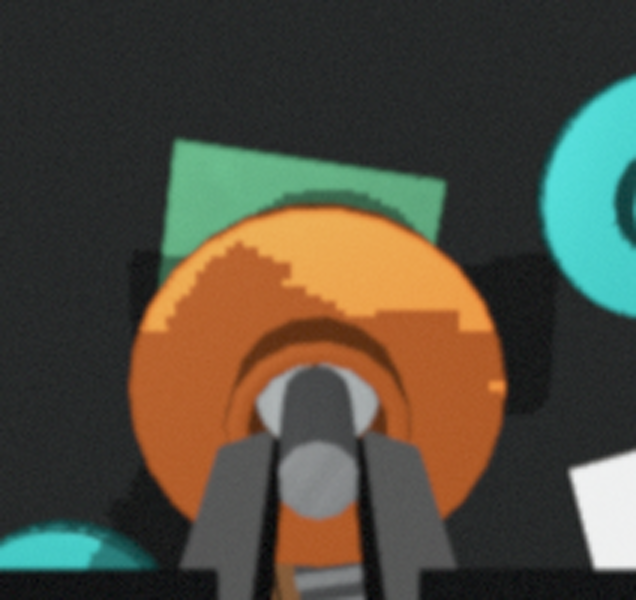

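```bash
python3 - <<'E'
from h import *
np.set_printoptions(precision=1,suppress=True)
c=shot("wrist"); print("stem top",world(c,(255.8,240.7),202.7))
c=shot("side")
for t in ("pen_pot","mouse"):
    for r in manip.find_in(t,c)[:1]:
        x,y,w,h=r["rect"]; print(t,r["conf"],world(c,(x+w/2,y+h-8),10)[0])
print("pot",world(c,(285/1.5,197/1.5),5)[0])
go((515,142,187),0)
E
```

```text
stem top [[ 616.7 -298.3  202.7]]
pen_pot 0.3 [ 746.7 -300.7   10. ]
pot [356.3 350.6   5. ]
shift [-102.  -439.4   -2. ] turn -0.04 yaw -0.04
```

Call:
{"method": "send_rows", "body": {
  "series": [
    [[0, -3, -15, 0, 0], [0, -10, -45, -2, 0], [0, -18, -80, -2, 0], [0, -27, -118, -2, 0], [0, -37, -158, -2, 0], [0, -46, -198, -2, 0], [0, -55, -238, -2, 0], [0, -65, -278, -2, 0], [0, -74, -318, -2, 0], [0, -83, -355, -2, 0]]
  ]
}}

```text
clock: 16.15
eef_pos: [533.4, 59.2, 187.4]
eef_rot: [-3.142, 0.0, -0.001]
wrist_force: [0.4, 0.4, -4.8]
finger_gap: 15.4
```

Call:
{"method": "send_rows", "body": {
  "series": [
    [[0, -8, -33, 0, 0], [0, -14, -60, 0, 0], [0, -18, -78, 0, 0], [0, -19, -84, 0, 0], [0, -19, -84, 0, 0], [0, -19, -84, 0, 0]]
  ]
}}

```text
clock: 16.75
eef_pos: [515.4, 140.7, 187.4]
eef_rot: [3.141, 0.0, -0.001]
wrist_force: [-0.1, 0.1, -4.3]
finger_gap: 15.6
```

```bash
python3 - <<'E'
from h import *
np.set_printoptions(precision=1,suppress=True)
s=manip.read_state(); print(s["clock"],s["eef_pos"],s["finger_gap"],s["wrist_force"])
c=shot("wrist"); save(c,"w9",(130,20,252,250),2.3)
print("exp seat",pix(c,[[616,148,86],[619,147,86]]))
E
```

```text
16.75 [515.4 140.7 187.4] 15.573266737924245 [-0.1  0.1 -4.3]
exp seat [[246.8  84.1]
 [247.9  80.5]]
```

View pics/w9.png

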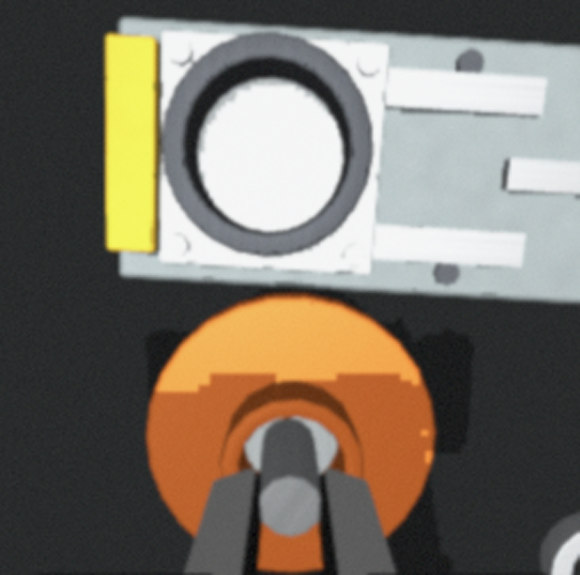

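The housing is by the stop, its rim spanning crop x 162–373 and y 33–256. The lids hang level below it in the image, stem top at crop (290,506). I'll fit the rim circle with the camera model.

```bash
python3 - <<'E'
from h import *
from scipy.optimize import least_squares
np.set_printoptions(precision=2,suppress=True)
s=manip.read_state(); c=shot("wrist")
g=cv2.GaussianBlur(cv2.cvtColor(c["img"],cv2.COLOR_RGB2GRAY),(0,0),0.8).astype(np.float32)
th=np.linspace(0,2*np.pi,180,endpoint=False)
def circ(x,y,r,z=86): return np.c_[x+r*np.cos(th),y+r*np.sin(th),0*th+z]
def samp(P):
    q=pix(c,P).astype(np.float32); return cv2.remap(g,q[:,0].reshape(1,-1),q[:,1].reshape(1,-1),cv2.INTER_LINEAR)[0]
# outer edge: bright plate outside, ring inside; per-direction radial edge search
rs=np.arange(36,49,.25)
def edge(x,y):
    prof=np.array([samp(circ(x,y,r)) for r in rs]); d=np.gradient(prof,axis=0); i=d.argmax(0); return rs[i],d.max(0)
x,y=617,147
for _ in range(6):
    r,w=edge(x,y); ok=w>6
    A=np.c_[np.cos(th),np.sin(th),np.ones_like(th)][ok]
    sol=least_squares(lambda p:A@p-r[ok],[0,0,42],loss="soft_l1",f_scale=.5).x
    x+=sol[0]; y+=sol[1]
print("seat",x,y,"r",sol[2],ok.sum())
print("stem top",world(c,(130+290/2.3,20+506/2.3),s["eef_pos"][2]+17.5),s["eef_pos"])
im=c["img"].copy()
for r_ in (42,32.5):
    for u,v in pix(c,circ(x,y,r_)): cv2.circle(im,(int(round(u)),int(round(v))),0,(255,0,255))
d=dict(c); d["img"]=im; save(d,"w9b",(180,20,160,130),4)
E
```

```text
seat 615.9320508919949 148.97747894373728 r 41.46282687733998 174
stem top [[515.8  139.54 204.96]] [515.44 140.57 187.46]
```

View pics/w9b.png

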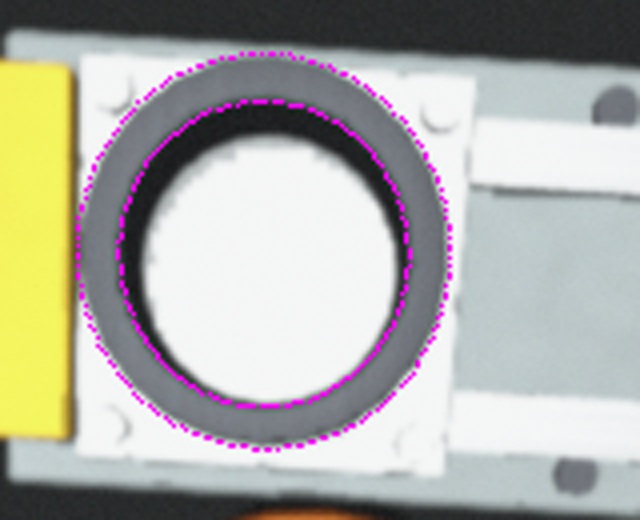

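Call:
{"method": "send_rows", "body": {
  "series": [
    [[0, 10, -1, 0, 0], [0, 30, -3, 0, 0], [0, 55, -5, 0, 0], [0, 78, -7, 0, 0], [0, 93, -8, 0, 0], [0, 100.4, -8.8, 0, 0], [0, 100.4, -8.8, 15, 0], [0, 100.4, -8.8, 30, 0], [0, 100.4, -8.8, 40, 0], [0, 100.4, -8.8, 40, 0]]
  ]
}}

```text
clock: 17.85
eef_pos: [614.4, 150.1, 145.3]
eef_rot: [3.141, 0.003, -0.001]
wrist_force: [-0.2, 0.1, -4.5]
finger_gap: 16.1
```

```bash
python3 - <<'E'
from h import *
np.set_printoptions(precision=1,suppress=True)
s=manip.read_state(); print(s["clock"],s["eef_pos"],s["eef_rot"],s["finger_gap"],s["wrist_force"],s["moment"])
E
```

```text
17.85 [614.4 150.1 145.3] [ 3.1  0.  -0. ] 16.122893634983875 [-0.2  0.1 -4.5] [ 0.   0.1 -0. ]
```

Call:
{"method": "send_rows", "body": {
  "series": [
    [[0, 1, 0.4, 0, 0], [0, 1, 0.4, 2, 0], [0, 1, 0.4, 4, 0], [0, 1, 0.4, 6, 0], [0, 1, 0.4, 8, 0], [0, 1, 0.4, 8, 0], [0, 1, 0.4, 8, 0]]
  ]
}}

```text
clock: 18.55
eef_pos: [616.6, 149.8, 139.5]
eef_rot: [-3.142, 0.0, -0.001]
wrist_force: [-0.0, 0.6, -4.6]
finger_gap: 15.7
```

```bash
python3 - <<'E'
from h import *
np.set_printoptions(precision=2,suppress=True)
s=manip.read_state(); print(s["clock"],s["eef_pos"],s["eef_rot"],s["finger_gap"],s["wrist_force"],s["moment"])
E
```

```text
18.55 [616.6  149.8  139.54] [-3.14  0.   -0.  ] 15.727380745537548 [-0.03  0.63 -4.55] [0.01 0.02 0.01]
```

Call:
{"method": "send_rows", "body": {
  "series": [
    [[0, 0, 0, 2, 0], [0, 0, 0, 4, 0], [0, 0, 0, 5.5, 0], [0, 0, 0, 7, 0], [0, 0, 0, 7, 0], [0, 0, 0, 7, 0]]
  ]
}}

```text
clock: 19.15
eef_pos: [616.6, 149.8, 132.5]
eef_rot: [3.142, 0.0, -0.001]
wrist_force: [-0.9, 0.6, -3.8]
finger_gap: 15.8
```

```bash
python3 - <<'E'
from h import *
np.set_printoptions(precision=2,suppress=True)
s=manip.read_state(); print(s["clock"],s["eef_pos"],s["eef_rot"],s["finger_gap"],s["wrist_force"],s["moment"])
E
```

```text
19.15 [616.6  149.81 132.55] [ 3.14  0.   -0.  ] 15.833013161585859 [-0.88  0.6  -3.8 ] [ 0.05  0.05 -0.06]
```

Near the seat; I'll creep down until the weight transfers.

Call:
{"method": "send_rows", "body": {
  "series": [
    [[0, 0, 0, 0.7, 0], [0, 0, 0, 1.4, 0], [0, 0, 0, 1.4, 0], [0, 0, 0, 1.4, 0]]
  ]
}}

```text
clock: 19.55
eef_pos: [616.7, 150.0, 132.3]
eef_rot: [-3.141, -0.001, -0.001]
wrist_force: [-4.3, 2.0, 6.0]
finger_gap: 15.6
```

```bash
python3 - <<'E'
from h import *
np.set_printoptions(precision=2,suppress=True)
s=manip.read_state(); print(s["clock"],s["eef_pos"],s["eef_rot"],s["finger_gap"],s["wrist_force"],s["moment"])
E
```

```text
19.55 [616.73 150.03 132.28] [-3.14 -0.   -0.  ] 15.640250089330232 [-4.27  2.    6.04] [0.23 0.87 0.01]
```

Call:
{"method": "send_rows", "body": {
  "series": [
    [[0, -0.5, 0, 0, 0], [0.25, -0.5, 0, 0, 0], [0.5, -0.5, 0, 0, 0], [0.8, -0.5, 0, 0, 0], [0.8, -0.5, 0, -0.5, 0], [0.8, -0.5, 0, -0.5, 0], [0.8, -0.5, 0, -0.5, 0], [0.8, -0.5, 0, -0.5, 0], [0.8, -0.5, 0, -0.5, 0], [0.8, -0.5, 0, -0.5, 0]]
  ]
}}

```text
clock: 20.55
eef_pos: [616.1, 149.8, 131.6]
eef_rot: [3.142, 0.0, -0.001]
wrist_force: [0.6, -0.3, 0.1]
finger_gap: 74.8
```

```bash
python3 - <<'E'
from h import *
np.set_printoptions(precision=2,suppress=True)
s=manip.read_state(); print(s["clock"],s["eef_pos"],s["eef_rot"],s["finger_gap"],s["wrist_force"],s["moment"])
c=shot("wrist"); save(c,"w10",(130,90,252,200),3)
p=s["eef_pos"]; print(pix(c,[[p[0],p[1],150],[p[0],p[1],123]]))
E
```

```text
20.55 [616.08 149.81 131.65] [ 3.14  0.   -0.  ] 74.84918313351339 [ 0.61 -0.3   0.05] [ 0.05 -0.    0.01]
[[254.39 241.1 ]
 [254.59 225.48]]
```

View pics/w10.png

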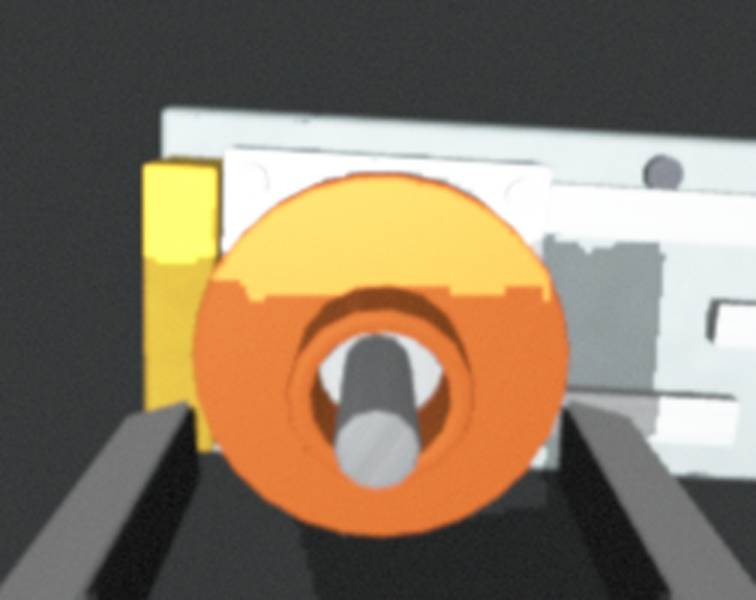

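The lids sit concentric and level in the housing, with the slide plate at the yellow stop. The fingers are clear either side and the collar is near the jaws' mid-line (crop x 381 against 377).

Call:
{"method": "send_rows", "body": {
  "series": [
    [[0.8, 0, 0.5, 8, 0], [0.8, 0, 0.5, 17, 0], [0.8, 0, 0.5, 23.5, 0], [0.8, 0, 0.5, 23.5, 0], [0, 0, 0.5, 23.5, 0], [0, 0, 0.5, 23.5, 0], [0, 0, 0.5, 23.5, 0], [0, 0, 0.5, 23.5, 0], [0, 0, 0.5, 23.5, 0], [0, 0, 0.5, 23.5, 0]]
  ],
  "newtons": 25
}}

```text
clock: 21.6
eef_pos: [616.2, 149.3, 108.4]
eef_rot: [-3.142, -0.0, -0.001]
wrist_force: [-0.6, -0.4, 1.7]
finger_gap: 41.7
```

```bash
python3 - <<'E'
from h import *
np.set_printoptions(precision=2,suppress=True)
s=manip.read_state(); print(s["clock"],s["eef_pos"],s["eef_rot"],s["finger_gap"],s["wrist_force"],s["moment"])
E
```

```text
21.6 [616.19 149.33 108.35] [-3.14 -0.   -0.  ] 41.685477342565626 [-0.58 -0.4   1.71] [-0.03  0.02  0.03]
```

Call:
{"method": "send_rows", "body": {
  "series": [
    [[0, 0, 0, 0, 0], [0, 0, 0, 0, 0], [0, 0, 0, 0, 0], [0, 0, 0, -3, 0], [0, 0, 0, -8, 0], [0, 0, 0, -14, 0], [0, 0, 0, -20, 0], [0, 0, 0, -20, 0]]
  ]
}}

```text
clock: 22.4
eef_pos: [616.5, 149.4, 129.4]
eef_rot: [-3.141, -0.002, -0.001]
wrist_force: [-0.1, 1.2, -1.1]
finger_gap: 41.4
```

```bash
python3 - <<'E'
from h import *
np.set_printoptions(precision=2,suppress=True)
s=manip.read_state(); print(s["clock"],s["eef_pos"],s["eef_rot"],s["finger_gap"],s["wrist_force"],s["moment"])
E
```

```text
22.4 [616.52 149.42 129.37] [-3.14 -0.   -0.  ] 41.442426736685526 [-0.12  1.21 -1.11] [ 0.03  0.04 -0.02]
```

Only the cap's weight (about 1.1 to 1.4 N) is being carried. I'll lift to about 100 mm.

Call:
{"method": "send_rows", "body": {
  "series": [
    [[0, 0, 0, -8, 0], [0, 0, 0, -20, 0], [0, 0, 0, -34, 0], [0, 0, 0, -48, 0], [0, 0, 0, -62, 0], [0, 0, 0, -72, 0], [0, 0, 0, -78, 0], [0, 0, 0, -80, 0], [0, 0, 0, -80, 0], [0, 0, 0, -80, 0]]
  ]
}}

```text
clock: 23.4
eef_pos: [615.9, 149.3, 207.5]
eef_rot: [3.141, 0.001, -0.001]
wrist_force: [-0.3, 0.1, -1.9]
finger_gap: 41.3
```

```bash
python3 - <<'E'
from h import *
np.set_printoptions(precision=2,suppress=True)
s=manip.read_state(); print(s["clock"],s["eef_pos"],s["eef_rot"],s["finger_gap"],s["wrist_force"],s["moment"])
c=shot("side"); a=c["img"][100:240,200:340]; c=shot("wrist"); b=c["img"][100:240,186:326]
cv2.imwrite("pics/end.png",cv2.resize(np.hstack([a,b]),None,fx=2.8,fy=2.8,interpolation=cv2.INTER_CUBIC)[:,:,::-1])
E
```

```text
23.4 [615.9 149.3 207.5] [ 3.14  0.   -0.  ] 41.33492003902725 [-0.32  0.13 -1.86] [-0.   -0.04 -0.  ]
```

View pics/end.png

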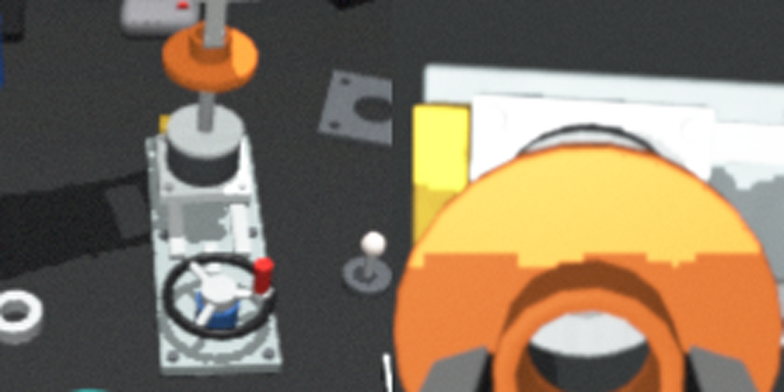

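The side view shows the cap level in the fingers, above and clear of the stem. The inner lid lies flat on the housing and the slide is at the stop.

```bash
python3 -c "
from cell import manip
print(manip.sign_off())"
```

```text
the job is handed in; nothing more can be done
None
```

The job is handed in at about 23.5 s of the 69 s allowed; sign-off gives no verdict, so what follows is from my own checks.

**What I did:**
- I wound the crank clockwise about 1.1 turns, until the force rose to 19 N with almost no motion.
- I carried the nested lids by the stem and lowered them. They made contact at TCP z = 132.3 mm, against 132.5 mm computed for seated.
- I released the stem (wrist force about 0), gripped the cap's collar and lifted it 99 mm.

**Last checks:**
- **Cap:** it is held level and still, at a gap of 41.3 mm. The load is about 1.9 N against 1.4 N expected, which is within the noise of the reading. Its middle is about 116 mm above the rim and clear of the stem.
- **Inner lid and slide:** the last picture shows the lid flat on the housing and the slide at the yellow stop.
- **Other things on the bench:** the ring gauge and reference sphere look undisturbed in the last picture. I did not re-measure any of them, but I saw no contact with them.

**Disagreements:**
- The wheel centre from the wrist picture was about 3–4 mm off in x from where the crank actually led the arm. This briefly gave 22 N at the crank. I corrected it from the forces.
- The fitted seat position (615.9, 149.0) agreed with the crank-derived one (616, 148.6).
- At rest on the seat there was about 4 N of side force, which I eased off before letting go.

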